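Hold the tile by vacuum and register the stencil frame

ROBOT

A 6-joint arm with a two-finger parallel gripper is mounted at the origin on the work surface. World frame = base frame: x ahead of the robot, y to its left, z up, the work surface at z = 0. Lengths are in m, angles in rad, forces in N, time in s.
With the tool pointing down it reaches from about 0.425 to 0.95 m from the base axis. Payload 3.5 kg.
Tool frame: the origin (TCP) lies midway between the tips of the shut fingers; the grasp point (between the pads) lies 19 mm behind it (ctrl.hold_point_z is the distance from the TCP to the grasp point, in m); z points along the fingers, y is the line along which they close (so a half turn about z gives the same grasp; the last joint's range is limited). The gripper opens to 85 mm and grips with 20 to 120 N. Pads are 22 mm wide; open, the fingers measure 114 mm over their backs; the gripper's body (76 mm by 85 mm) begins 54 mm behind the grasp point. The pads swing forward as they close: fully open they stand 13 mm farther back than shut.
Start: joints at [-1.417, 0.286, 1.577, -0, 1.279, -0.15], TCP at [0.202, -0.644, 0.231] pointing down, gripper open.
Joint ranges: [-2.77, 2.77], [-0.9, 2.22], [0.21, 2.48], [-1.53, 4.67], [0.24, 2.81], [-2.84, 2.84]. Speed limits (rad/s): [2.79, 2.79, 3.14, 3.14, 3.14, 3.14].

INTERFACE

Orientations are given as a unit quaternion [x, y, z, w].
In Python, from plant import readout, cams, sign_off, ctrl gives the robot as it stands. The module is installed in compiled form; this text tells all that it offers.
- The arm moves only by the tool step_arm, never from a script. Its argument "increments" is a list of rows, each a list of 2 entries, a list of its own where there are three numbers: the shift along the world's x, y, z in mm, then the turn, a rotation vector about the world's x, y, z in rad. In form: [[[x, y, z], [rx, ry, rz]], ...]. A call has 1 to 8 rows; each row shifts and turns the commanded pose from where the row before left it; what a row does not reach is not made up. A row lasts 1/12 s, in which the tool goes at most 41.7 mm and 7.16 degrees, less where a joint would pass 70% of its speed; a pose out of reach is approached as far as the arm can. A call is refused whole if a number of a shift passes 41.7 or a number of a turn 0.125, either way. A call with a gripper value outside its range is refused whole. "fingers" is the opening, from -1 (shut) to 1 (fully open), set as the call begins (left out, the last holds). The fingers move at their own pace and stop on an object; "grip_force" is the grip in N (left out, the last holds). Time passes only in rows, so rows that do not move let the fingers close. It gives the time, the measured TCP pose, the force, the opening and the grip force at its end, in the units of the state.
- readout.get_state(): the state, without advancing time (a new reading comes with each control period).
- cams.read_camera(name): name is "scene" or "top" or "wrist"; returns the picture (480x640x3 uint8, red, green, blue); there is no depth.
- cams.get_calibration(name): a dict with "fx", "fy", "cx", "cy" (pixels), "eye" and "rotation" of the camera in the world; the wrist camera has in their place "T_tool_cam" (4x4, takes a point from camera to tool coordinates, whose origin is the TCP and whose axes are the flange's). Camera axes: x right, y up, looking along -z (the intrinsics and any distortion apply to the point x, -y, -z); pixel columns grow to the right and rows downward; lengths in m; the calibration is good to about 2 mm. The wrist camera is an equidistant fisheye: a pixel r from the principal point sees the ray r / f radians off the axis. A picture is of the moment at which its call begins: read the wrist's pose just before it. get_calibration takes no time and is no camera call.
- sign_off(): hands the job in; it is judged then, once.
The state is a dict: "time": time; "qpos": joint angles; "dq": joint speeds; "joint_efforts": joint torques, N m; "eef_pos": TCP position; "tcp_rot": TCP orientation; "contact_force": force on the tool from outside, world axes, zero at the start; "wrist_torque": the same for the moment, N m; "opening": opening from 0.0 (shut) to 1.0 (fully open); "finger_force": force on a finger pad.
Only numpy, scipy, OpenCV 4.12 (cv2) and the standard library are available. Lean on these libraries where they do the work, as an engineer would, in place of code of your own. Each camera call takes 0.05 s, during which the arm holds its last target. There are 200 camera calls.

TASK

Get this tile ready for stencilling. First turn the red lever of the ball valve a quarter turn until it is fully open against its stop, so that the vacuum holds the tile; then carry the stencil frame over, line up both of its holes with the two dowels of the vacuum table (blue end to blue end) and lower it gently until it sits flat and fully home. Let go, keep everything off the tile's fresh glaze, and do not disturb the bowl, jar, beaker and tile stack standing around.

Things in the scene. Friction and masses are not known exactly. Their poses are not given: they have to be found in the camera images.
- jig: Fixed vacuum table: grey box 200 (x) x 220 (y) mm, top face 45 mm above the bench, last 35 mm at +y blue; origin on the bench under its centre, z up. 5 mm high fences on top hold the tile. From its -y side a 27 mm pipe (axis 27 mm up) runs along -y through a brass ball valve to an elbow at y = -262. Round gauge off its +x side at y = +20, 61 mm high.
- dowel_a (a point): Foot of the steel dowel at the blue (+y) end, on the table's top face, at (35, 87.5, 45) mm in the jig frame. Both dowels are 10 mm in diameter and 24 mm tall, the upper 8 mm tapered to 4 mm.
- dowel_b (a point): Foot of the like dowel at the grey (valve, -y) end, at (0, -87.5, 45) mm in the jig frame.
- valve_stem (a point): Point on the upright turning axis of the valve lever, at the mid-height of its red sleeve, 80 mm above the bench, at (0, -165, 80) mm in the jig frame. The brass body below it is 68 mm long, top of its stem boss 63 mm above the bench.
- valve_grip (a point): Point in the middle of the red lever sleeve's section, 85 mm out from the turning axis, 80 mm above the bench; moves with the lever. The sleeve is a level bar 22 mm wide, 13 mm high, from 40 to 110 mm out; inwards of it a bent steel strap leads down to the stem.
- valve (a joint): Valve lever angle: 0 = shut (crosswise to the pipe, pointing to the jig's -x), 1.571 = fully open (above the pipe, pointing to the jig's -y, away from the box). Grows anticlockwise seen from above; hard stops at both ends. Turning takes about 0.5 N m (6 N at valve_grip); the lever stays where it is left. Starts at 0 to 0.4.
- frame: Loose stencil frame, 0.3 to 0.6 kg: 180 (x) x 200 (y) mm, 14 mm thick, a cut brass sheet in its 150 mm opening (11.5 mm above the underside). Starts flat on the bench; origin at the centre of its underside, z up. The bar at its +y end is blue and goes to the jig's blue end. Home: underside flat on the jig's top face, axes along the jig's.
- hole_a (a point): Centre of the round through hole, 12 mm in diameter, in the frame's blue bar, at its underside: (35, 87.5, 0) mm in the frame. Goes over dowel_a.
- slot_b (a point): Centre of the through slot, 12 (x) x 15 (y) mm, in the other, plain end bar, at the underside: (0, -87.5, 0) mm in the frame. Goes over dowel_b.
- frame_grip (a point): Centre of the frame's wooden handle grip, 90 mm long along the frame's x, 16 mm wide (y), 18 mm high, 58 mm above the frame's underside over its middle, on a steel bail of 8 mm rod between the two side bars.
- tile: Loose freshly glazed white tile 130 x 130 x 9 mm lying in the nest in the middle of the vacuum table, its face 9 mm above the table's top face; origin at the centre of its underside. The seated frame stands clear around and 2.5 mm above it.
- glaze_bowl: White bowl of blue glaze, 110 mm across, 55 mm high, standing on the bench; origin at the centre of its underside. Leave alone.
- jar: Jar with black cap, 64 mm across, 110 mm high; origin at the centre of its underside. Leave alone.
- beaker: White plastic beaker, 72 mm across, 100 mm high; origin at the centre of its underside. Leave alone.
- tile_stack: Stack of four 100 mm tiles, 36 mm high; origin at the centre of its underside. Leave alone.
Not all that is in view belongs to the job. Of the things that look like the tile, the middle-sized one is meant.

How it is judged:
By the outcome, as a careful person would: the job done as asked, in the order asked, and still so for the second after the job is handed in, with the robot touching nothing.
It also fails if it takes over 64 s, if anything falls off the work surface, if the arm or the gripper's body presses on something with over 40 N, if the wrist force passes 120 N, or if a joint passes its speed limit or range.

## Working session

There is one attempt and no reset: what is moved stays moved. The work goes in short steps, Python scripts to look and compute and a tool call to move; the robot and the scene stay as the last step left them, time stands still between calls to the robot, and variables do not carry over. Pictures are saved under pics/ and viewed, at most 10 in all, crops included, and the job is handed in when it is done.

Besides the shell and the picture viewer there is one more tool, called after "Call:" as a command line: name --argument value ..., lists and objects as JSON in quotes. step_arm: Moves the arm, as the interface text tells. Its arguments: {"type":"object","properties":{"increments":{"type":"array","items":{"type":"array"}},"fingers":{"type":"number"},"grip_force":{"type":"number"}},"required":["increments"]}

```bash
mkdir -p pics
python3 - <<'E'
from plant import readout,cams,ctrl
import cv2,numpy as np
s=readout.get_state();print({k:np.round(v,4).tolist() for k,v in s.items()},ctrl.hold_point_z)
for n in("scene","top","wrist"):
    im=cams.read_camera(n);cv2.imwrite(f"pics/{n}0.png",im[:,:,::-1]);print(n,cams.get_calibration(n))
E
```

```text
{'time': 0.0, 'qpos': [-1.417, 0.2872, 1.5782, -0.0, 1.2786, -0.15], 'dq': [-0.0003, -0.0003, 0.0008, 0.0004, -0.0022, 0.0006], 'joint_efforts': [-0.0001, -40.598, -29.2625, -0.0002, 0.0059, 0.0], 'eef_pos': [0.2018, -0.6434, 0.2299], 'tcp_rot': [0.9885, 0.1513, -0.0, -0.0012], 'contact_force': [-0.6482, 0.016, -0.138], 'wrist_torque': [-0.0152, -0.0061, -0.0111], 'finger_force': 0.0, 'opening': 1.0016} 0.0187
scene {'fx': 490.49743295978016, 'fy': 490.49743295978016, 'cx': 328.54555736017187, 'cy': 240.32718753455035, 'eye': array([1.34693564, 0.77036104, 1.00355667]), 'rotation': array([0.16254073, 0.38013319, 0.83157777, 0.37088769])}
top {'fx': 463.29368045445653, 'fy': 463.29368045445653, 'cx': 317.29204834500155, 'cy': 251.75295771252829, 'eye': array([0.42781117, 0.02235634, 1.21509171]), 'rotation': array([ 0.04290341, -0.05020366, -0.69833366,  0.71271943])}
wrist {'fx': 371.64829954431775, 'fy': 371.64829954431775, 'cx': 322.18516195006913, 'cy': 237.88844188953647, 'T_tool_cam': array([[-5.45527257e-04,  9.58765106e-01,  2.84199180e-01,
         7.21919745e-02],
       [ 9.99999537e-01,  7.48333176e-04, -6.05028951e-04,
        -7.60580997e-04],
       [-7.92756321e-04,  2.84198719e-01, -9.58765070e-01,
        -1.42860956e-01],
       [ 0.00000000e+00,  0.00000000e+00,  0.00000000e+00,
         1.00000000e+00]])}
```

View pics/top0.png

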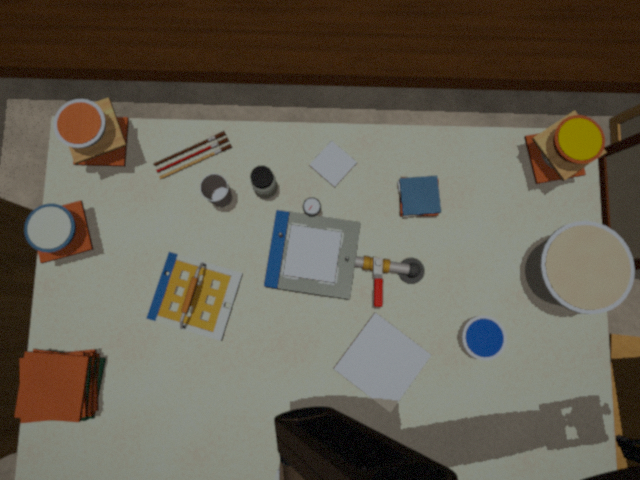

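View pics/scene0.png

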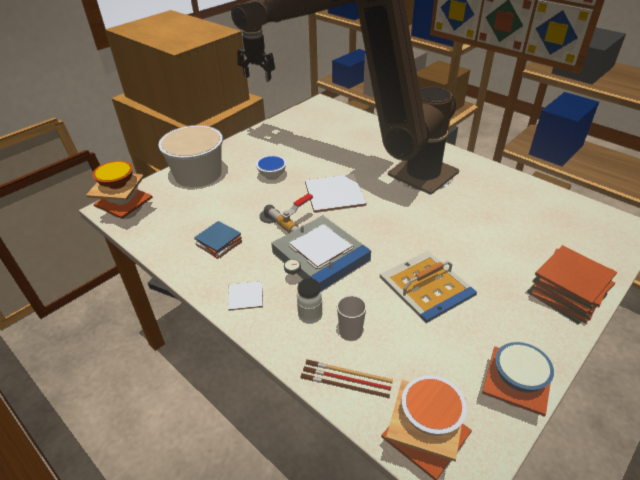

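```bash
cat > h.py <<'E'
import numpy as np,cv2
from scipy.spatial.transform import Rotation as R
from plant import readout,cams
def cam(n,st=None):
    c=cams.get_calibration(n)
    if n=="wrist":
        T=c["T_tool_cam"];Q=R.from_quat(st["tcp_rot"]).as_matrix()
        return c,Q@T[:3,3]+st["eef_pos"],Q@T[:3,:3]
    return c,np.array(c["eye"]),R.from_quat(c["rotation"]).as_matrix()
def rays(n,px,st=None):
    c,e,M=cam(n,st);px=np.atleast_2d(px).astype(float)
    a=(px[:,0]-c["cx"])/c["fx"];b=(px[:,1]-c["cy"])/c["fy"]
    if n=="wrist":
        t=np.hypot(a,b);k=np.where(t>1e-9,np.sin(t)/np.maximum(t,1e-9),1)
        d=np.c_[a*k,-b*k,-np.cos(t)]
    else: d=np.c_[a,-b,-np.ones(len(a))]
    d/=np.linalg.norm(d,axis=1)[:,None]
    return e,d@M.T
def onz(n,px,z,st=None):
    e,d=rays(n,px,st);return e+d*((z-e[2])/d[:,2])[:,None]
def tri(L):  # [(n,px,st),...] -> point, rms miss
    A=np.zeros((3,3));b=np.zeros(3);P=[]
    for n,px,st in L:
        e,d=rays(n,px,st);M=np.eye(3)-np.outer(d[0],d[0]);A+=M;b+=M@e;P.append((M,e))
    x=np.linalg.solve(A,b);return x,[float(np.linalg.norm(M@(x-e))*1e3) for M,e in P]
def proj(n,X,st=None):
    c,e,M=cam(n,st);p=(np.atleast_2d(X)-e)@M;x,y,z=p[:,0],-p[:,1],-p[:,2]
    if n=="wrist":
        r=np.hypot(x,y);t=np.arctan2(r,z);k=t/np.maximum(r,1e-9);u,v=x*k,y*k
    else: u,v=x/z,y/z
    return np.c_[c["cx"]+c["fx"]*u,c["cy"]+c["fy"]*v]
def blobs(im,lo,hi,amin=20):
    h=cv2.cvtColor(im,cv2.COLOR_RGB2HSV);m=cv2.inRange(h,np.array(lo),np.array(hi))
    cs,_=cv2.findContours(m,cv2.RETR_EXTERNAL,cv2.CHAIN_APPROX_NONE)
    return sorted([(cv2.contourArea(c),cv2.minAreaRect(c),c) for c in cs if cv2.contourArea(c)>amin],key=lambda t:-t[0])
def snap(n,name):
    st=readout.get_state();im=cams.read_camera(n);cv2.imwrite(f"pics/{name}.png",im[:,:,::-1])
    np.savez(f"pics/{name}.npz",im=im,**st);return im,st
def load(name):
    d=np.load(f"pics/{name}.npz");return d["im"],{k:d[k] for k in d.files if k!="im"}
E
python3 - <<'E'
from h import *
T=cv2.imread("pics/top0.png");S=cv2.imread("pics/scene0.png")
for n,I in(("top",T),("scene",S)):
    im=I[:,:,::-1].copy()
    for nm,lo,hi in(("red",(0,200,120),(5,255,255)),("red2",(174,180,100),(179,255,255)),("blue",(100,150,60),(115,255,255)),("yel",(15,150,120),(28,255,255))):
        for a,r,c in blobs(im,lo,hi,40)[:6]: print(n,nm,a,np.round(r[0],1),np.round(r[1],1),round(r[2],1))
for p,z in(((378,293),.08),((378,265),.08),((312,253),.045),((196,297),0),((483,338),.055),((262,178),.11),((216,190),.1)): print(p,onz("top",p,z).round(3))
A=cv2.resize(T[200:340,255:430],None,fx=4.5,fy=4.5,interpolation=cv2.INTER_CUBIC)[:, :790]
B=cv2.resize(T[240:345,140:250],None,fx=3.5,fy=3.5,interpolation=cv2.INTER_CUBIC)
cv2.imwrite("pics/c1.png",A[:600])
E
```

```text
top red 126.5 [378. 292.] [ 6. 26.] 0.0
top blue 987.0 [484.5 337.5] [35. 35.] 90.0
top blue 801.0 [276.4 249. ] [11.7 75.8] 9.5
top blue 386.5 [161.5 286. ] [ 7.3 68. ] 18.4
top yel 1440.0 [580.  138.5] [44. 43.] 0.0
top yel 1246.0 [209.1 299.9] [24.5 57.1] 18.1
top yel 1239.5 [179. 291.] [24.7 56.9] 18.4
top yel 211.0 [625.5 346. ] [27. 20.] 0.0
top yel 43.5 [368. 262.] [8. 8.] 0.0
scene blue 867.5 [569.8 106.7] [50.3 25. ] 15.9
scene blue 261.5 [350.3  59.2] [12.4 31.6] 68.2
scene blue 214.5 [270.5 163. ] [12. 23.] 90.0
scene yel 2873.0 [172.6  31.8] [125.9  42.6] 17.9
scene yel 1237.0 [434.  287.4] [30.8 51.9] 60.9
scene yel 487.0 [112.1 170.5] [17.9 35.4] 76.0
scene yel 369.5 [149.3 109.6] [75.9  8.7] 23.2
scene yel 364.5 [229.3 110. ] [ 9.9 67.4] 62.1
scene yel 294.0 [414.7 273.4] [14.8 45.6] 63.4
(378, 293) [[ 0.48  -0.138  0.08 ]]
(378, 265) [[ 0.549 -0.138  0.08 ]]
(312, 253) [[0.58  0.025 0.045]]
(196, 297) [[0.463 0.325 0.   ]]
(483, 338) [[ 0.375 -0.402  0.055]]
(262, 178) [[0.754 0.152 0.11 ]]
(216, 190) [[0.724 0.265 0.1  ]]
```

View pics/c1.png

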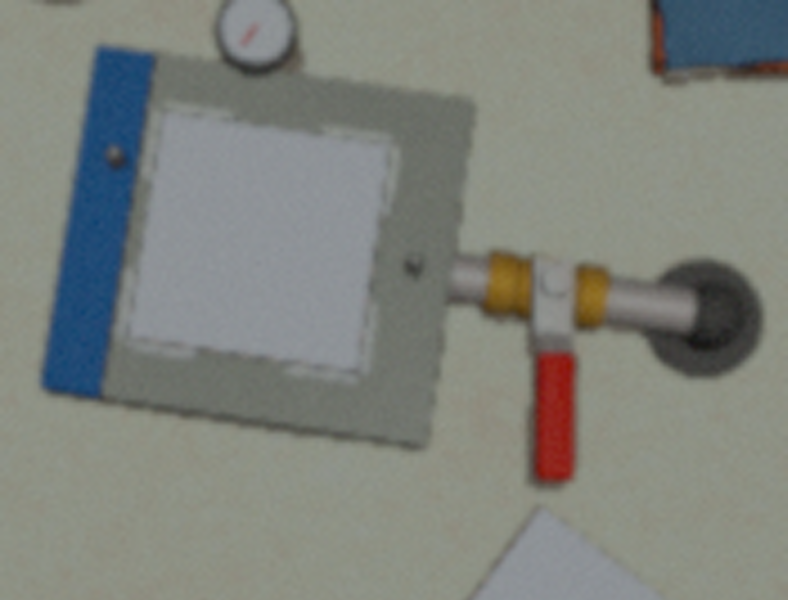

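Three white squares could be the tile: small (333,163), middle (312,253), large (382,358). The middle-sized one is meant, since it lies in the nest between the dowels, and the crop confirms that. In the top picture the dowels are at about (280.5,235) and (347,259). The red lever runs from (378,265) to (379,307) and is nearly shut.

Call:
step_arm --increments '[[[18,31,4],[0,0,-0.028]],[[18,31,4],[0,0,-0.028]],[[18,31,4],[0,0,-0.028]],[[18,31,4],[0,0,-0.028]],[[18,31,4],[0,0,-0.028]],[[18,31,4],[0,0,-0.028]],[[18,31,4],[0,0,-0.028]],[[18,31,4],[0,0,-0.028]]]' --fingers -1

```text
time: 0.82
eef_pos: [0.3464, -0.3942, 0.2632]
tcp_rot: [0.999, 0.039, -0.0, -0.0]
contact_force: [0.9, -0.6, -1.0]
opening: -0.003
finger_force: 0.0
```

Call:
step_arm --increments '[[[18,31,4],[0,0,-0.028]],[[18,31,4],[0,0,-0.028]],[[18,31,4],[0,0,-0.028]],[[18,31,4],[0,0,-0.028]],[[18,31,4],[0,0,-0.028]],[[18,31,4],[0,0,-0.028]],[[18,31,4],[0,0,-0.028]],[[10,10,4],[0,0,-0.02]]]'

```text
time: 1.48
eef_pos: [0.4829, -0.1653, 0.2953]
tcp_rot: [0.998, -0.067, 0.0, -0.001]
contact_force: [-0.1, 0.1, 0.1]
opening: 0.002
finger_force: 0.0
```

Call:
step_arm --increments '[[[0,0,0],[0,0,0]],[[0,0,0],[0,0,0]]]'

```text
time: 1.65
eef_pos: [0.4821, -0.1685, 0.2952]
tcp_rot: [0.998, -0.067, -0.0, 0.0]
contact_force: [0.3, 0.4, -0.6]
opening: 0.001
finger_force: 0.0
```

Run:
```python
from h import *
im,st=snap("wrist","w1")
print(st["eef_pos"],R.from_quat(st["tcp_rot"]).as_matrix()[:,0],st["time"],st["opening"])
h=[(b[0],np.round(b[1][0],1),np.round(b[1][1],1),round(b[1][2],1)) for b in blobs(im,(0,180,80),(6,255,255),40)[:4]];print(h)
```

```text
[ 0.48206837 -0.16853509  0.29519173] [ 9.91065941e-01 -1.33372226e-01 -3.86606269e-04] 1.65 0.0010233642067962964
[(1308.0, array([290. , 208.2]), array([68. , 20.9]), 81.9)]
```

View pics/w1.png

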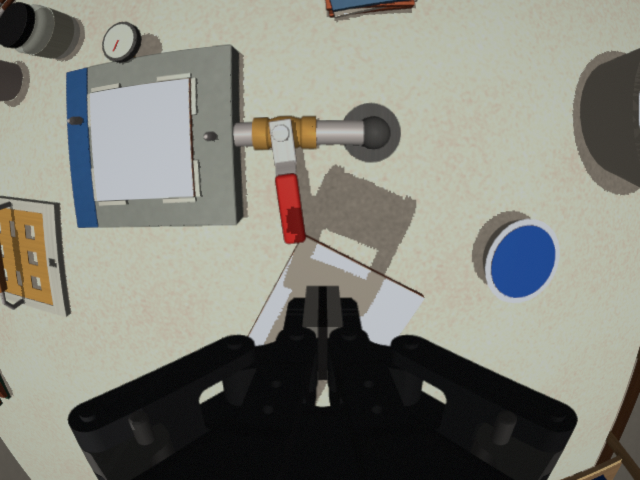

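Run:
```python
from h import *
im,st=load("w1")
S=cv2.imread("pics/scene0.png")[:,:,::-1].copy()
b=[x for x in blobs(S,(0,170,90),(8,255,255),15) if 270<x[1][0][0]<330 and 180<x[1][0][1]<220]
for x in b: print(x[0],x[1])
sc=b[0][1][0]
print("red",tri([("wrist",(290,208.2),st),("top",(378.2,292.5),None)]),tri([("wrist",(290,208.2),st),("top",(378.2,292.5),None),("scene",sc,None)]))
# dowel tops
print("da",tri([("wrist",(74,121),st),("top",(280.5,235),None)]),"db",tri([("wrist",(209,136),st),("top",(346.8,258.7),None)]))
for n,p in(("red",(290,208.2)),("stem",(281,133))): print(n,onz("wrist",p,.08,st).round(4))
da=onz("wrist",(74,121),.069,st)[0];db=onz("wrist",(209,136),.069,st)[0];print(da,db,np.hypot(*(da-db)[:2]))
v=(da-db)[:2];yaw=np.arctan2(v[1],v[0])-np.arctan2(175,35);print("yaw",yaw)
c,s=np.cos(yaw),np.sin(yaw);M=np.array([[c,-s],[s,c]]);o=(da+db)[:2]/2-M@[17.5e-3,0];print("jig",o,"stem",o+M@[0,-.165],"home grip",o+M@[0,-.25])
```

```text
53.5 ((302.6922912597656, 199.0384521484375), (4.160251617431641, 17.195707321166992), 56.3099365234375)
red (array([ 0.48197997, -0.13755633,  0.08190197]), [1.526038463528663, 1.5260384635286868]) (array([ 0.482414  , -0.13783864,  0.08410968]), [1.547707026466926, 1.70152454877608, 0.8143049585674976])
da (array([0.6222135 , 0.10558328, 0.06059008]), [0.5863793837745572, 0.5863793837743652]) db (array([ 0.56592639, -0.06222008,  0.06133702]), [1.110763223551851, 1.1107632235518405])
red [[ 0.4827 -0.1363  0.08  ]]
stem [[ 0.5569 -0.1387  0.08  ]]
[0.62126395 0.09933612 0.069     ] [ 0.56673436 -0.06429849  0.069     ] 0.17248119066491294
yaw -0.12427092191446354
jig [0.57663411 0.01968797] stem [ 0.55618214 -0.1440396 ] home grip [ 0.54564628 -0.22838411]
```

Call:
step_arm --increments '[[[-4,28,-20],[0,0,0]],[[-4,28,-30],[0,0,0]],[[-4,28,-30],[0,0,0]],[[0,0,-38],[0,0,0]],[[0,0,-38],[0,0,0]],[[0,0,-38],[0,0,0]],[[0,0,-36],[0,0,0]],[[0,0,0],[0,0,0]]]'

```text
time: 2.37
eef_pos: [0.4632, -0.0838, 0.0575]
tcp_rot: [0.998, -0.069, -0.008, -0.003]
contact_force: [-1.5, 0.1, -1.2]
opening: 0.001
finger_force: 0.0
```

Run:
```python
from h import *
st=readout.get_state();print(st["eef_pos"],st["contact_force"],st["time"])
c,s=np.cos(-.124),np.sin(-.124);M=np.array([[c,-s],[s,c]]);o=np.array([.556,-.142])
for t in np.append(np.arange(.1,1.6,.125),1.571):
    C,S=np.cos(t),np.sin(t);d=11+11*S+14.5*C
    print(round(t,2),((o+M@(85*np.array([-C,-S])+d*np.array([-S,C]))/1e3)*1e3).round(1))
```

```text
[ 0.46316948 -0.0837991   0.05749387] [-1.51591514  0.0866602  -1.19123415] 2.3667
0.1 [ 471.7 -113.4]
0.22 [ 468.7 -123.1]
0.35 [ 466.8 -133.4]
0.48 [ 466.2 -144.1]
0.6 [ 467.1 -155. ]
0.72 [ 469.4 -166. ]
0.85 [ 473.3 -176.9]
0.98 [ 478.7 -187.3]
1.1 [ 485.7 -197.1]
1.23 [ 494.1 -205.9]
1.35 [ 503.8 -213.6]
1.48 [ 514.7 -219.9]
1.57 [ 523.7 -223.6]
```

Call:
step_arm --increments '[[[1,-15,0],[0,0,0]],[[1,-14,0],[0,0,0]],[[-3,-10,0],[0,0,0]],[[-2,-10,0],[0,0,0]],[[0,-11,0],[0,0,0]],[[1,-11,0],[0,0,0]],[[2,-11,0],[0,0,0]],[[4,-11,0],[0,0,0]]]'

```text
time: 3.03
eef_pos: [0.473, -0.1771, 0.0663]
tcp_rot: [0.998, -0.069, -0.001, -0.003]
contact_force: [-0.8, 7.3, 0.8]
opening: 0.002
finger_force: 3.2
```

Call:
step_arm --increments '[[[5,-10,0],[0,0,0]],[[7,-10,0],[0,0,0]],[[8,-9,0],[0,0,0]],[[10,-8,0],[0,0,0]],[[10,-6,0],[0,0,0]],[[0,0,0],[0,0,0]]]'

```text
time: 3.53
eef_pos: [0.5132, -0.2217, 0.0659]
tcp_rot: [0.998, -0.069, -0.002, -0.001]
contact_force: [-2.1, 0.6, -1.5]
opening: 0.002
finger_force: 1.0
```

Call:
step_arm --increments '[[[4,-1,0],[0,0,0]],[[4,-1,0],[0,0,0]],[[0,0,0],[0,0,0]]]'

```text
time: 3.78
eef_pos: [0.5208, -0.2241, 0.0658]
tcp_rot: [0.998, -0.068, -0.001, 0.001]
contact_force: [-4.4, -0.4, -1.5]
opening: 0.004
finger_force: 2.0
```

Call:
step_arm --increments '[[[3,0,0],[0,0,0]],[[2,0,0],[0,0,0]],[[0,0,0],[0,0,0]]]'

```text
time: 4.03
eef_pos: [0.5245, -0.2246, 0.0659]
tcp_rot: [0.998, -0.068, -0.003, 0.001]
contact_force: [-9.9, -3.1, 1.0]
opening: -0.001
finger_force: 4.5
```

Call:
step_arm --increments '[[[2,0,0],[0,0,0]],[[0,0,0],[0,0,0]]]'

```text
time: 4.2
eef_pos: [0.5245, -0.2246, 0.0658]
tcp_rot: [0.998, -0.067, -0.006, 0.001]
contact_force: [-15.5, -3.5, 5.3]
opening: 0.002
finger_force: 7.5
```

Call:
step_arm --increments '[[[-17,-2,5],[0,0,0]],[[0,0,38],[0,0,0]],[[0,10,38],[0,0,0]],[[0,33,14],[0,0,0]],[[0,33,14],[0,0,0]],[[0,33,14],[0,0,0]],[[0,33,14],[0,0,0]],[[0,33,14],[0,0,0]]]' --fingers 1

```text
time: 4.87
eef_pos: [0.5127, -0.0493, 0.2192]
tcp_rot: [0.998, -0.069, 0.003, 0.001]
contact_force: [1.8, 0.5, -0.3]
opening: 1.001
finger_force: 0.0
```

Call:
step_arm --increments '[[[0,33,14],[0,0,0]],[[0,33,14],[0,0,0]],[[0,0,0],[0,0,0]],[[0,0,0],[0,0,0]],[[0,0,0],[0,0,0]]]'

```text
time: 5.28
eef_pos: [0.5123, 0.0155, 0.2452]
tcp_rot: [0.998, -0.068, 0.001, 0.0]
contact_force: [-0.9, -0.0, -0.3]
opening: 0.999
finger_force: 0.0
```

Run:
```python
from h import *
im,st=snap("wrist","w2");snap("top","t2")
print(st["eef_pos"],R.from_quat(st["tcp_rot"]).as_matrix()[:,0],st["time"],st["dq"])
```

```text
[0.51231824 0.01546502 0.24522498] [ 0.99076541 -0.13555642  0.00288999] 5.2833 [-0.02380689  0.01851588  0.01522478  0.00097808  0.00531904  0.00344097]
```

View pics/w2.png

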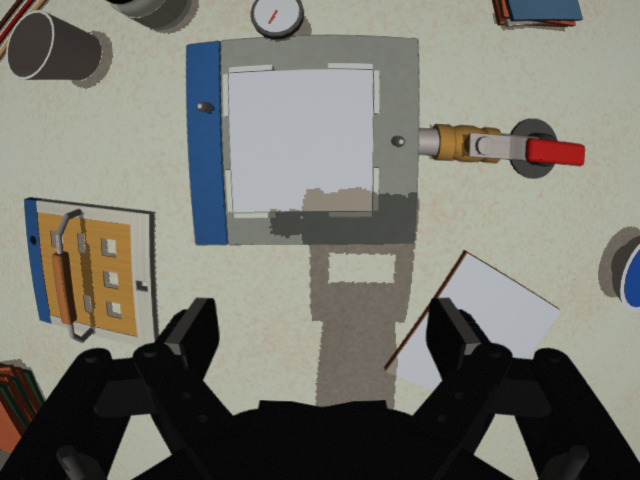

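The lever now lies along the pipe (red sleeve at (556,151), stem at (482,147)), and the push ended against a hard stop. The dowels are at about (205,107) and (398,141). The frame's hole is at about (32,240) and its slot at (141,286).

```bash
cat >> h.py <<'E'
def pose2(a,b):  # a over (35,87.5), b over (0,-87.5) -> origin xy, yaw
    v=(a-b)[:2];yaw=np.arctan2(v[1],v[0])-np.arctan2(.175,.035)
    M=R.from_euler("z",yaw).as_matrix()[:2,:2];return (a+b)[:2]/2-M@[.0175,0],yaw,np.linalg.norm(v)
E
python3 - <<'E'
from h import *
im,st=load("w2")
J=pose2(onz("wrist",(203,107),.062,st)[0],onz("wrist",(399,141),.062,st)[0])
F=pose2(onz("wrist",(32.5,240),.014,st)[0],onz("wrist",(141,286),.014,st)[0])
print(J,F)
ty=np.arctan2(-.1356,.9908);rel=R.from_euler("z",F[1]-J[1]).as_matrix()[:2,:2]@(st["eef_pos"][:2]-J[0])
print("target",F[0]+rel,"turn",F[1]-J[1])
g=im[:,:,:].copy()
t=[g[87:127,180:230],g[121:161,373:423],g[220:260,10:60],g[266:306,116:166]]
cv2.imwrite("pics/c2.png",cv2.resize(np.vstack([np.hstack(t[:2]),np.hstack(t[2:])]),None,fx=7.5,fy=7.5,interpolation=cv2.INTER_CUBIC)[:,:,::-1])
E
```

```text
(array([0.57797845, 0.02603887]), np.float64(-0.1249589505567017), np.float64(0.17687613625897416)) (array([0.46761289, 0.32827149]), np.float64(-0.26577321276059607), np.float64(0.17814961200636437))
target [0.40111855 0.32701767] turn -0.14081426220389437
```

View pics/c2.png

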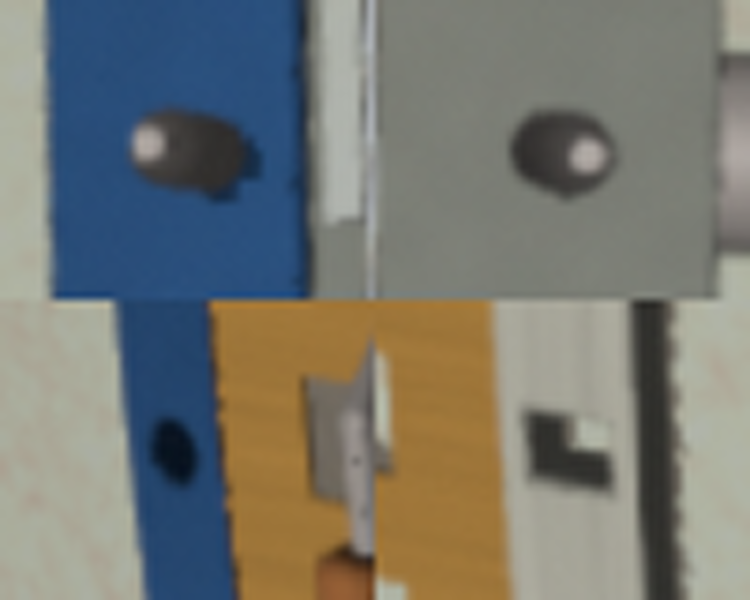

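Call:
step_arm --increments '[[[-11,31,-5.5],[0,0,-0.014]],[[-11,31,-5.5],[0,0,-0.014]],[[-11,31,-5.5],[0,0,-0.014]],[[-11,31,-5.5],[0,0,-0.014]],[[-11,31,-5.5],[0,0,-0.014]],[[-11,31,-5.5],[0,0,-0.014]],[[-11,31,-5.5],[0,0,-0.014]],[[-11,31,-5.5],[0,0,-0.014]]]'

```text
time: 6.05
eef_pos: [0.4237, 0.2641, 0.1994]
tcp_rot: [0.992, -0.125, -0.0, 0.0]
contact_force: [0.0, -0.3, 0.4]
opening: 0.999
finger_force: 0.0
```

Call:
step_arm --increments '[[[-11,31,-5.5],[0,0,-0.014]],[[-11,31,-5.5],[0,0,-0.014]],[[0,0,0],[0,0,0]],[[0,0,0],[0,0,0]],[[0,0,0],[0,0,0]],[[0,0,0],[0,0,0]]]'

```text
time: 6.55
eef_pos: [0.4028, 0.3247, 0.1892]
tcp_rot: [0.99, -0.139, 0.0, 0.0]
contact_force: [0.4, 0.6, 0.8]
opening: 0.999
finger_force: 0.0
```

Run:
```python
from h import *
im,st=snap("wrist","w3")
print(st["eef_pos"],R.from_quat(st["tcp_rot"]).as_matrix()[:,0],st["time"])
```

```text
[0.4027963  0.32470703 0.18921145] [ 9.61503671e-01 -2.74792055e-01  1.29593135e-04] 6.55
```

View pics/w3.png

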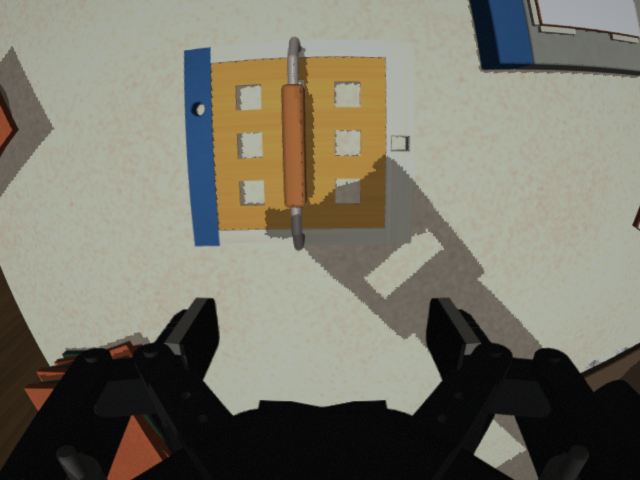

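Run:
```python
from h import *
im,st=load("w3")
t=[im[95:125,182:217],im[128:158,383:418]]
cv2.imwrite("pics/c3.png",cv2.resize(np.hstack(t),None,fx=11,fy=11,interpolation=cv2.INTER_CUBIC)[:,:,::-1])
i2,s2=load("w2")
for nm,x,y in(("a",200,106),("b",401,141)):
    g=cv2.cvtColor(i2,cv2.COLOR_RGB2GRAY)[y-4:y+5,x-4:x+5].astype(float);print(g.astype(int))
```

```text
[[ 72  72  72  70  68  65  63  61  59]
 [ 71  75  88  97  89  76  68  64  58]
 [ 73  87 130 141 135 104  73  65  60]
 [ 74 102 157 165 159 133  75  61  61]
 [ 74  99 159 166 161 136  74  60  62]
 [ 71  88 142 158 147 113  74  65  62]
 [ 71  77 101 107  96  78  68  63  61]
 [ 69  69  68  70  68  66  63  61  57]
 [ 70  70  67  62  60  60  59  57  53]]
[[ 60  63  64  66  68  78 108 120 123]
 [ 63  66  69  75  75  70  85 113 121]
 [ 66  71  83 111 115  98  81  96 117]
 [ 67  75 111 153 163 151 110  91 112]
 [ 68  83 138 165 169 163 132 100 109]
 [ 66  82 139 164 167 159 122  91 105]
 [ 64  73 108 138 147 130  98  94 113]
 [ 61  64  71  81  84  79  82 105 120]
 [ 58  60  63  64  68  77 102 119 122]]
```

View pics/c3.png

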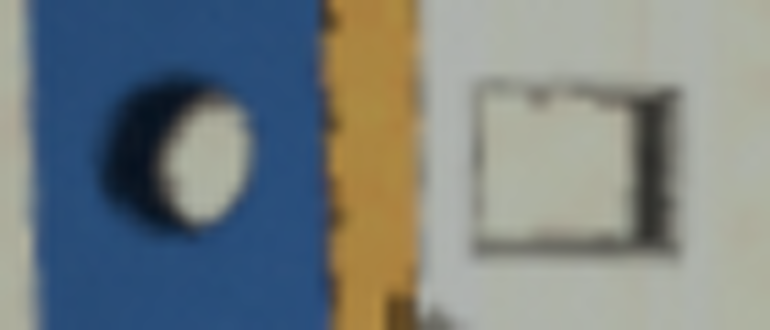

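Run:
```python
from h import *
i1,s1=load("w1");i2,s2=load("w2");i3,s3=load("w3")
a=onz("wrist",(199.1,105.4),.069,s2)[0];b=onz("wrist",(401.05,141.2),.069,s2)[0]
J=pose2(a,b);print("jig",J)
ha=onz("wrist",(197.8,108.55),.014,s3)[0];sb=onz("wrist",(400.1,142.95),.014,s3)[0]
F=pose2(ha,sb);print("frame",F,"tool yaw",np.arctan2(*R.from_quat(s3["tcp_rot"]).as_matrix()[[1,0],0]))
print("dowel tri",tri([("wrist",(401.05,141.2),s2),("wrist",(209,136),s1)]),tri([("wrist",(199.1,105.4),s2),("wrist",(72,121),s1)]))
def handle(im,box):
    x0,y0,x1,y1=box;bl=blobs(im[y0:y1,x0:x1].copy(),(5,120,60),(13,255,220),60);r=bl[0][1];print(bl[0][0],r[1:]);return np.array(r[0])+[x0,y0]
p2=handle(i2,(40,200,110,350));p3=handle(i3,(260,60,330,220));print(p2,p3)
print("handle",tri([("wrist",p2,s2),("wrist",p3,s3)]),onz("wrist",p3,.067,s3),onz("wrist",p3,.058,s3))
```

```text
jig (array([0.57858186, 0.0264819 ]), np.float64(-0.12930230495336703), np.float64(0.17877019824753768))
frame (array([0.46763629, 0.3277686 ]), np.float64(-0.2647963493248915), np.float64(0.17831099662329056)) tool yaw -0.2783734271964343
dowel tri (array([ 0.56691477, -0.06202401,  0.06143845]), [0.04033307660902897, 0.040333076608987745]) (array([0.62574877, 0.11388517, 0.05366199]), [0.8667675064883087, 0.8667675064881815])
543.0 ((70.41511535644531, 9.711831092834473), 82.01067352294922)
2364.0 ((122.0606460571289, 21.160667419433594), 88.63607025146484)
[ 60.98596573 288.71250153] [293.75241089 145.10113525]
handle (array([0.46852776, 0.32798789, 0.06311659]), [0.7372054759931529, 0.7372054759931517]) [[0.46789613 0.32741338 0.067     ]] [[0.46775765 0.32815141 0.058     ]]
```

Call:
step_arm --increments '[[[32,1.6,0],[0,0,0.0135]],[[33,1.7,-15],[0,0,0]],[[0,0,-30],[0,0,0]],[[0,0,-35],[0,0,0]],[[0,0,-30],[0,0,0]],[[0,0,-20],[0,0,0]],[[0,0,-12],[0,0,0]],[[0,0,-7.5],[0,0,0]]]'

```text
time: 7.27
eef_pos: [0.4667, 0.3279, 0.0382]
tcp_rot: [0.991, -0.132, -0.001, 0.001]
contact_force: [-0.3, -0.6, -0.2]
opening: 0.999
finger_force: 0.0
```

Call:
step_arm --increments '[[[0,0,0],[0,0,0]],[[0,0,0],[0,0,0]],[[0,0,0],[0,0,0]]]'

```text
time: 7.52
eef_pos: [0.4684, 0.3297, 0.0418]
tcp_rot: [0.991, -0.131, 0.002, -0.001]
contact_force: [0.2, -0.6, 0.7]
opening: 1.0
finger_force: 0.0
```

Run:
```python
from h import *
st=readout.get_state();print(st["eef_pos"],np.arctan2(*R.from_quat(st["tcp_rot"]).as_matrix()[[1,0],0]),st["contact_force"])
```

```text
[0.46844472 0.32973789 0.04178622] -0.26292507820477956 [ 0.21166924 -0.60614309  0.74555139]
```

Call:
step_arm --increments '[[[0,-1,-2],[0,0,0]],[[0,0,0],[0,0,0]],[[0,0,0],[0,0,0]],[[0,0,0],[0,0,0]],[[0,0,0],[0,0,0]],[[0,0,0],[0,0,0]]]' --fingers -1 --grip_force 70

```text
time: 8.02
eef_pos: [0.467, 0.3282, 0.0383]
tcp_rot: [0.991, -0.131, -0.0, 0.0]
contact_force: [1.3, 2.3, -2.4]
opening: 0.177
finger_force: 69.2
```

Run:
```python
from h import *
st=readout.get_state();print(st["eef_pos"],np.arctan2(*R.from_quat(st["tcp_rot"]).as_matrix()[[1,0],0]),st["contact_force"],st["opening"],st["finger_force"])
```

```text
[0.467037   0.32823025 0.03830074] -0.26251786089389906 [ 1.25446751  2.32545634 -2.44190293] 0.17721241190518142 69.24697279930115
```

Call:
step_arm --increments '[[[0,0,5],[0,0,0]],[[0,0,15],[0,0,0]],[[0,0,25],[0,0,0]],[[0,0,30],[0,0,0]],[[0,0,20],[0,0,0]],[[5,-12,5],[0,0,0]],[[8,-22,0],[0,0,0.012]],[[10,-28,0],[0,0,0.014]]]'

```text
time: 8.68
eef_pos: [0.4891, 0.2659, 0.1371]
tcp_rot: [0.993, -0.116, -0.001, 0.0]
contact_force: [0.4, 0.2, -4.7]
opening: 0.173
finger_force: 69.1
```

Call:
step_arm --increments '[[[11,-30,0],[0,0,0.0145]],[[11,-30,0],[0,0,0.0145]],[[11,-30,0],[0,0,0.0145]],[[11,-30,0],[0,0,0.0145]],[[11,-30,0],[0,0,0.0145]],[[11,-30,0],[0,0,0.0145]],[[10,-27,0],[0,0,0.011]],[[8,-20,0],[0,0,0.008]]]'

```text
time: 9.35
eef_pos: [0.573, 0.0361, 0.1357]
tcp_rot: [0.998, -0.066, -0.002, 0.0]
contact_force: [-0.2, -0.6, -3.9]
opening: 0.174
finger_force: 69.2
```

Call:
step_arm --increments '[[[4.5,-12,0],[0,0,0.0035]],[[0,0,0],[0,0,0]],[[0,0,0],[0,0,0]],[[0,0,0],[0,0,0]],[[0,0,0],[0,0,0]],[[0,0,0],[0,0,0]]]'

```text
time: 9.85
eef_pos: [0.5779, 0.0284, 0.1376]
tcp_rot: [0.998, -0.063, -0.0, -0.0]
contact_force: [-0.4, 0.1, -4.4]
opening: 0.177
finger_force: 69.2
```

Run:
```python
from h import *
im,st=snap("wrist","w4");snap("top","t4");snap("scene","s4")
print(st["eef_pos"],np.arctan2(*R.from_quat(st["tcp_rot"]).as_matrix()[[1,0],0]),st["time"],st["contact_force"],st["wrist_torque"],st["tcp_rot"])
```

```text
[0.57789581 0.02842314 0.13756661] -0.12558518674065247 9.85 [-0.36573262  0.10905759 -4.42639809] [-0.0062987  -0.00985468 -0.04080862] [ 9.98029118e-01 -6.27513729e-02 -3.57180577e-04 -1.33159588e-04]
```

View pics/w4.png

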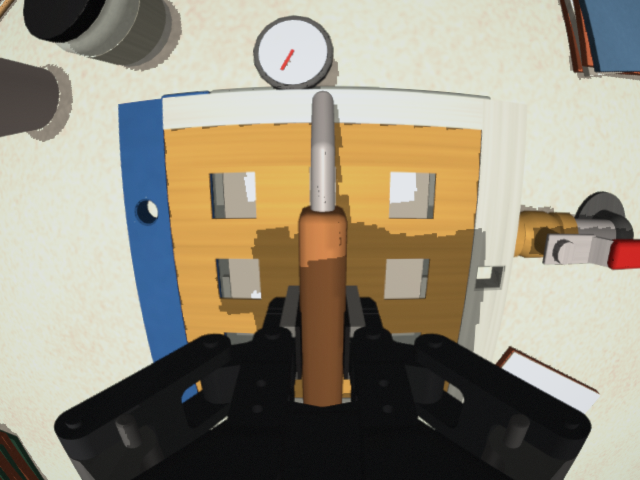

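Run:
```python
from h import *
im,st=load("w4");np.set_printoptions(linewidth=250)
print(im[198:223,133:164,2].astype(int));print(im[258:297,472:508].mean(2).astype(int)[::1])
```

```text
[[150 151 151 151 152 152 151 150 149 147 145 145 145 145 145 147 151 152 155 155 155 155 154 154 154 155 154 154 154 154 153]
 [151 150 151 151 150 150 150 145 133 124 118 114 114 113 121 126 138 142 149 154 154 154 154 153 154 154 154 154 154 154 153]
 [150 150 150 150 150 147 134 121 114 110 102  93  84  82  92 111 136 139 145 149 153 154 155 154 154 155 154 153 154 154 154]
 [151 150 150 149 148 131  99 108 101  76  61  56  54  54  67 123 174 174 160 143 147 152 154 154 154 154 154 154 154 154 154]
 [150 150 149 148 135 103  80  72  59  53  50  48  48  51  75 146 198 203 193 161 144 148 153 154 154 154 154 154 155 155 154]
 [151 150 149 139 122 108  80  54  48  48  49  50  49  53  86 161 202 206 207 195 174 154 151 153 154 154 154 156 154 154 155]
 [151 149 143 119 106  98  61  48  47  49  47  48  48  56 111 182 205 209 209 209 204 180 154 151 153 154 154 154 154 155 154]
 [150 147 133 102  84  72  52  49  47  47  48  49  49  58 112 183 207 210 210 211 211 202 175 151 151 154 154 154 155 154 154]
 [152 145 118  87  74  56  48  49  48  48  47  49  49  54 102 176 207 210 211 212 21
[... 1567 characters left out ...]
 [153 152 151 143 124 116 104  75  53  47  46  47  47  46  47  46  47  47  48  47  49  55  78 112 133 153 155 156 156 155 156]
 [152 151 152 150 138 122 114 101  77  54  47  47  46  47  46  45  46  47  47  50  56  73 106 130 150 155 155 155 155 155 156]
 [153 157 155 153 149 135 121 113 108  84  58  48  47  47  46  48  49  50  50  55  76 105 121 143 154 156 156 156 156 155 156]
 [153 155 154 152 152 146 132 111 112 109  92  69  59  54  53  53  53  55  60  75 103 119 135 151 155 156 155 155 156 156 155]]
[[127 131 131 ... 214 214 217]
 [128 130 131 ... 214 215 217]
 [128 131 132 ... 214 215 217]
 ...
 [133 133 132 ... 210 209 217]
 [133 133 131 ... 210 212 218]
 [134 133 130 ... 210 213 219]]
```

Run:
```python
from h import *
import sys
im,st=load("w4");np.set_printoptions(linewidth=300,threshold=sys.maxsize)
c=im[190:232,128:170].astype(int);m=(np.abs(c[:,:,2]-152)>16).astype(np.uint8)
cs,_=cv2.findContours(m,cv2.RETR_EXTERNAL,cv2.CHAIN_APPROX_NONE);k=[x for x in cs if cv2.pointPolygonTest(x,(20,20),False)>0]
e=cv2.fitEllipse(k[0]);print(e,cv2.boundingRect(k[0]))
print(im[260:293,470:508].mean(2).astype(int))
```

```text
((17.7428035736084, 22.124685287475586), (22.006473541259766, 27.13795280456543), 156.70948791503906) (6, 9, 25, 27)
[[ 88 113 128 131 132 133 133 132 133 133 128 127 127 130 165 207 216 215 214 213 215 214 214 216 215 214 211 210 208 207 205 206 210 213 214 214 215 217]
 [ 86 116 129 130 131 132 132 133 133 132 128 127 126 132 171 212 216 215 214 214 214 214 214 215 215 214 210 209 208 206 204 206 211 214 214 214 216 217]
 [ 86 117 129 131 131 132 133 132 134 131 128 126 126 132 172 212 216 215 214 213 214 214 215 215 215 213 211 208 209 206 205 207 213 214 214 215 215 217]
 [ 91 122 129 132 132 132 133 132 134 130 128 127 126 132 174 212 216 214 214 214 214 214 215 216 215 213 211 209 208 206 204 207 213 214 214 214 216 217]
 [ 96 126 131 131 132 133 133 133 133 130 127 126 125 132 174 211 214 213 212 213 212 212 215 214 213 210 207 206 204 202 201 204 208 209 208 210 215 217]
 [100 127 131 132 132 132 132 129 129 127 125 124 124 129 164 195 201 200 198 198 201 201 202 199 196 193 189 187 185 183 181 183 187 190 183 196 212 216]
 [100 127 130 132 133 132 132 125 138 140 139 139 139
[... 3432 characters left out ...]
44 144 145 146 147 148 148 151 155 160 161 160 159 176 205 216 216 214 212 209]
 [131 132 132 129 112 105 102 102 102 103 103 103 105 119 159 164 165 167 168 167 166 165 166 165 165 163 165 171 173 172 170 185 210 216 216 213 211 210]
 [132 132 132 127 112 107 105 106 106 108 110 111 114 135 178 185 187 190 194 194 195 194 194 196 196 196 198 205 209 209 209 211 215 217 215 213 210 211]
 [132 132 133 131 128 126 125 123 123 124 126 126 130 157 204 210 210 212 213 213 211 210 209 208 207 205 206 213 214 214 212 214 216 216 215 212 209 212]
 [133 133 133 133 133 130 127 126 125 126 129 130 132 162 208 213 213 214 215 214 213 211 209 208 207 205 207 214 215 214 213 214 216 217 214 211 209 213]]
```

Run:
```python
from h import *
im,st=load("w4")
J=(np.array([.57858,.02648]),-.1293)
for z in(.111,.1133,.1155):
    F=pose2(onz("wrist",(145.74,212.1),z,st)[0],onz("wrist",(489.3,277.6),z,st)[0])
    print(z,F,"move",((J[0]-F[0])*1e3).round(2),J[1]-F[1])
M=R.from_euler("z",-.2648).as_matrix()[:2,:2];M2=R.from_euler("z",-.1256+.2625-.2648).as_matrix()[:2,:2]
print("dead reckon F",st["eef_pos"][:2]+M2@M.T@(np.array([.46764,.32777])-[.46704,.32823]),-.1256+.2625-.2648)
```

```text
0.111 (array([0.57797793, 0.02914472]), np.float64(-0.12644245354273753), np.float64(0.18117509698278872)) move [ 0.6  -2.66] -0.0028575464572624665
0.1133 (array([0.57871189, 0.0290517 ]), np.float64(-0.12644245354273798), np.float64(0.17871488317491968)) move [-0.13 -2.57] -0.0028575464572620224
0.1155 (array([0.57941394, 0.02896273]), np.float64(-0.1264424535427373), np.float64(0.17636163518478407)) move [-0.83 -2.48] -0.0028575464572626885
dead reckon F [0.57855297 0.02804933] -0.12789999999999996
```

Call:
step_arm --increments '[[[0,-2.1,-6],[0,0,-0.002]],[[0,0,-8],[0,0,0]],[[0,0,-6],[0,0,0]],[[0,0,-3],[0,0,0]],[[0,0,0],[0,0,0]],[[0,0,0],[0,0,0]],[[0,0,0],[0,0,0]],[[0,0,0],[0,0,0]]]'

```text
time: 10.67
eef_pos: [0.5788, 0.0251, 0.1153]
tcp_rot: [0.998, -0.065, 0.0, 0.0]
contact_force: [-1.0, 0.2, -3.9]
opening: 0.171
finger_force: 69.1
```

Run:
```python
from h import *
im,st=snap("wrist","w5");snap("scene","s5");snap("top","t5")
print(st["eef_pos"],np.arctan2(*R.from_quat(st["tcp_rot"]).as_matrix()[[1,0],0]),st["time"],st["contact_force"],st["dq"].round(3))
c=im[190:232,128:170].astype(int);m=(np.abs(c[:,:,2]-152)>16).astype(np.uint8)
cs,_=cv2.findContours(m,cv2.RETR_EXTERNAL,cv2.CHAIN_APPROX_NONE);k=[x for x in cs if cv2.pointPolygonTest(x,(18,21),False)>0]
print(cv2.fitEllipse(k[0]))
I4=load("w4")[0]
for b in((198,225,133,162),(258,295,470,508)): print(np.abs(im[b[0]:b[1],b[2]:b[3]].astype(int)-I4[b[0]:b[1],b[2]:b[3]]).mean())
# jig in both at once: top view of gap; crop for viewing
S=cv2.imread("pics/s5.png")[200:310,255:400];cv2.imwrite("pics/c5.png",cv2.resize(S,None,fx=5,fy=5,interpolation=cv2.INTER_CUBIC))
```

```text
[0.57882302 0.0250711  0.11527465] -0.1292220324166437 10.6667 [-1.01041056  0.20051999 -3.87487132] [-0.    -0.001 -0.001 -0.001  0.001  0.001]
((17.388816833496094, 22.227462768554688), (21.688064575195312, 27.13117218017578), 155.50762939453125)
19.11068539804172
9.908013276434328
```

Run:
```python
from h import *
P=[];Y=[]
for i in range(10):
    s=readout.get_state();P.append(s["eef_pos"]);Y.append(R.from_quat(s["tcp_rot"]).as_rotvec());cams.read_camera("wrist")
P=np.array(P)*1e3;print(P.mean(0),P.std(0),s["contact_force"])
q=R.from_rotvec(np.mean(Y,0));st=dict(eef_pos=P.mean(0)/1e3,tcp_rot=q.as_quat());X=q.as_matrix();print(np.arctan2(X[1,0],X[0,0]),X[2])
z=P.mean(0)[2]/1e3-.0375+.014
im,_=load("w5")
c=im[255:297,462:510].mean(2)
# slot shift vs w4 by phase correlation
c4=load("w4")[0][255:297,462:510].mean(2);print("slot shift",cv2.phaseCorrelate(c4,c,cv2.createHanningWindow((48,42),cv2.CV_64F)))
F=pose2(onz("wrist",(145.5,212.15),z,st)[0],onz("wrist",(489.3,277.6),z,st)[0]);print(z,F)
i2,s2=load("w2");s2=dict(s2);s2["eef_pos"]=np.array([.512,.016,.2445]);
print(pose2(onz("wrist",(199.1,105.4),.069,s2)[0],onz("wrist",(401.05,141.2),.069,s2)[0]))
print(R.from_quat(s2["tcp_rot"]).as_matrix()[2])
```

```text
[578.52922479  25.12343652 114.98129417] [0.08820921 0.01429299 0.13888485] [-0.08480512  0.49131694 -4.80692041]
0.00027402314447403514 [ 4.23352978e-06 -6.74156310e-06  1.00000000e+00]
slot shift ((0.051591881275555806, 0.27746903805757483), 0.6489940242855385)
0.09148129417434193 (array([0.6282379 , 0.03112151]), np.float64(-2.7459239678206977), np.float64(0.12774371241835658))
(array([0.57829741, 0.02702356]), np.float64(-0.12930263975402734), np.float64(0.17836373983794587))
[ 2.88999149e-03  4.79232846e-04 -9.99995709e-01]
```

Run:
```python
from h import *
s=readout.get_state();X=R.from_quat(s["tcp_rot"]).as_matrix();print(s["eef_pos"],np.arctan2(X[1,0],X[0,0]),X[2])
for nm,hp,sp in(("w5",(145.4,212.2),(489.35,277.85)),):
  for st in (load("w5")[1],s):
    z=st["eef_pos"][2]-.038+.014
    F=pose2(onz("wrist",hp,z,st)[0],onz("wrist",sp,z,st)[0]);print(z,F)
```

```text
[0.5784435  0.02515234 0.114815  ] -0.1291773293608035 [-2.24192172e-05 -4.21801621e-05 -9.99999999e-01]
0.09127465263105679 (array([0.57967132, 0.02577129]), np.float64(-0.13028849088037786), np.float64(0.1787313706304344))
0.09081500264196811 (array([0.57927267, 0.02584893]), np.float64(-0.13029427525494386), np.float64(0.1787149504695193))
```

Call:
step_arm --increments '[[[-0.4,0.9,-3],[0,0,0]],[[0,0,-3],[0,0,0]],[[0,0,-2],[0,0,0]],[[0,0,-2],[0,0,0]],[[0,0,-2],[0,0,0]],[[0,0,0],[0,0,0]],[[0,0,0],[0,0,0]]]'

```text
time: 11.9
eef_pos: [0.5779, 0.0261, 0.1025]
tcp_rot: [0.998, -0.065, -0.0, -0.0]
contact_force: [-0.5, 0.6, -4.6]
opening: 0.174
finger_force: 69.1
```

Call:
step_arm --increments '[[[0,0,-2],[0,0,0]],[[0,0,-2],[0,0,0]],[[0,0,0],[0,0,0]],[[0,0,0],[0,0,0]]]'

```text
time: 12.23
eef_pos: [0.5779, 0.0261, 0.0986]
tcp_rot: [0.998, -0.065, -0.0, -0.0]
contact_force: [0.8, 0.4, -4.5]
opening: 0.177
finger_force: 69.1
```

Call:
step_arm --increments '[[[0,0,-1.5],[0,0,0]],[[0,0,-1.5],[0,0,0]],[[0,0,0],[0,0,0]],[[0,0,0],[0,0,0]]]'

```text
time: 12.57
eef_pos: [0.5779, 0.026, 0.0956]
tcp_rot: [0.998, -0.065, -0.0, -0.0]
contact_force: [-0.2, 1.0, -4.5]
opening: 0.175
finger_force: 69.1
```

Call:
step_arm --increments '[[[0,0,-1.5],[0,0,0]],[[0,0,-1.5],[0,0,0]],[[0,0,0],[0,0,0]],[[0,0,0],[0,0,0]]]'

```text
time: 12.9
eef_pos: [0.5779, 0.026, 0.0926]
tcp_rot: [0.998, -0.065, -0.0, -0.0]
contact_force: [0.4, 0.3, -4.6]
opening: 0.176
finger_force: 69.1
```

Call:
step_arm --increments '[[[0,0,-1.5],[0,0,0]],[[0,0,-1.5],[0,0,0]],[[0,0,-1.5],[0,0,0]],[[0,0,-1.5],[0,0,0]],[[0,0,0],[0,0,0]],[[0,0,0],[0,0,0]]]'

```text
time: 13.4
eef_pos: [0.5779, 0.0261, 0.0866]
tcp_rot: [0.998, -0.065, -0.0, -0.0]
contact_force: [-1.0, 0.3, -4.9]
opening: 0.171
finger_force: 69.1
```

Call:
step_arm --increments '[[[0,0,-1],[0,0,0]],[[0,0,-1],[0,0,0]],[[0,0,0],[0,0,0]],[[0,0,0],[0,0,0]]]'

```text
time: 13.73
eef_pos: [0.578, 0.026, 0.0847]
tcp_rot: [0.998, -0.065, -0.0, -0.0]
contact_force: [0.1, -0.5, -5.2]
opening: 0.175
finger_force: 69.1
```

Call:
step_arm --increments '[[[0,0,-1],[0,0,0]],[[0,0,0],[0,0,0]],[[0,0,0],[0,0,0]]]'

```text
time: 13.98
eef_pos: [0.578, 0.0261, 0.0838]
tcp_rot: [0.998, -0.065, -0.0, -0.0]
contact_force: [-0.2, -0.6, -4.5]
opening: 0.177
finger_force: 69.1
```

Call:
step_arm --increments '[[[0,0,-0.7],[0,0,0]],[[0,0,0],[0,0,0]],[[0,0,0],[0,0,0]]]'

```text
time: 14.23
eef_pos: [0.5782, 0.026, 0.0832]
tcp_rot: [0.998, -0.064, 0.0, 0.0]
contact_force: [0.9, 0.4, -4.5]
opening: 0.176
finger_force: 69.2
```

Call:
step_arm --increments '[[[0,0,-0.7],[0,0,0]],[[0,0,0],[0,0,0]],[[0,0,0],[0,0,0]]]'

```text
time: 14.48
eef_pos: [0.5782, 0.026, 0.0832]
tcp_rot: [0.998, -0.065, 0.0, 0.0]
contact_force: [-2.8, -0.5, 1.8]
opening: 0.171
finger_force: 69.9
```

Call:
step_arm --increments '[[[0,0,-0.7],[0,0,0]],[[0,0,0],[0,0,0]],[[0,0,0],[0,0,0]]]'

```text
time: 14.73
eef_pos: [0.5782, 0.026, 0.0832]
tcp_rot: [0.998, -0.064, -0.0, 0.0]
contact_force: [-4.8, -0.4, 6.3]
opening: 0.176
finger_force: 70.7
```

Call:
step_arm --increments '[[[0,0,1.2],[0,0,0]],[[0,0,0],[0,0,0]],[[0,0,0],[0,0,0]]]'

```text
time: 14.98
eef_pos: [0.5783, 0.026, 0.0832]
tcp_rot: [0.998, -0.065, 0.0, 0.0]
contact_force: [-1.5, 1.4, 0.6]
opening: 0.175
finger_force: 69.9
```

Call:
step_arm --increments '[[[0,0,0],[0,0,0]],[[0,0,0],[0,0,0]],[[0,0,0],[0,0,0]],[[0,0,0],[0,0,0]],[[0,0,0],[0,0,0]],[[0,0,0],[0,0,0]]]' --fingers 1 --grip_force 20

```text
time: 15.48
eef_pos: [0.5782, 0.026, 0.083]
tcp_rot: [0.998, -0.065, 0.0, 0.0]
contact_force: [0.7, -0.4, 0.1]
opening: 0.992
finger_force: 0.0
```

Call:
step_arm --increments '[[[0,0,5],[0,0,0]],[[0,0,15],[0,0,0]],[[0,0,30],[0,0,0]],[[0,0,35],[0,0,0]],[[0,0,35],[0,0,0]],[[-25,0,25],[0,0,0]],[[-25,0,17],[0,0,0]],[[-16,0,0],[0,0,0]]]'

```text
time: 16.15
eef_pos: [0.513, 0.0259, 0.2507]
tcp_rot: [0.998, -0.064, 0.005, 0.0]
contact_force: [0.4, 0.5, 0.2]
opening: 1.001
finger_force: 0.0
```

Call:
step_arm --increments '[[[0,0,0],[0,0,0]],[[0,0,0],[0,0,0]],[[0,0,0],[0,0,0]],[[0,0,0],[0,0,0]],[[0,0,0],[0,0,0]]]'

```text
time: 16.57
eef_pos: [0.5124, 0.026, 0.244]
tcp_rot: [0.998, -0.065, -0.001, -0.0]
contact_force: [-0.0, 0.0, -1.9]
opening: 1.0
finger_force: 0.0
```

Run:
```python
from h import *
im,st=snap("wrist","w6");print(st["eef_pos"],st["contact_force"],st["time"],st["opening"])
```

```text
[0.51236755 0.02597754 0.24401685] [-0.02265845  0.0338899  -1.87425031] 16.5667 1.0002484516689025
```

View pics/w6.png

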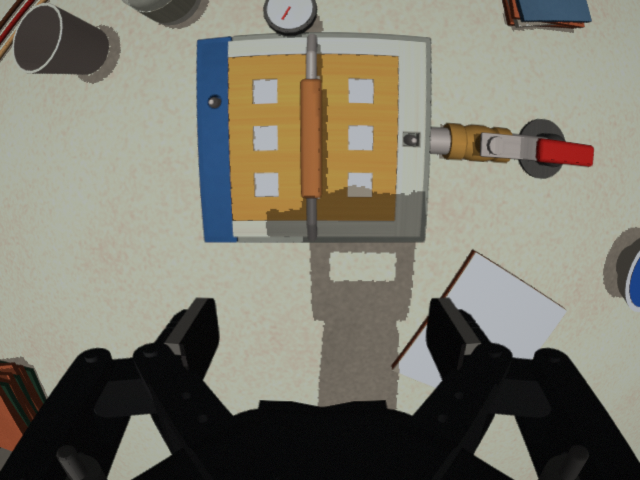

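The frame is seated: dowel tips show in the hole at (213,101) and the slot at (411,139), and the frame edges lie parallel to the table's. One number to check before handing in is the lever's final angle.

Run:
```python
from h import *
for n in("w2","w6"):
    im,st=load(n)
    b=blobs(im,(0,170,80),(6,255,255),200)
    b=[x for x in b if x[1][0][0]>450][0];r=onz("wrist",b[1][0],.082,st)[0]
    M=R.from_euler("z",-.1293).as_matrix()[:2,:2];l=M.T@(r[:2]-np.array([.5784,.0268]));d=l-[0,-.165]
    print(n,b[1],"red in jig",(l*1e3).round(1),"angle",np.arctan2(-d[1],-d[0]))
```

```text
w2 ((555.6142578125, 151.4010009765625), (56.14267349243164, 22.94154930114746), 4.085616588592529) red in jig [   0.8 -239.4] angle 1.581195411271237
w6 ((565.3861694335938, 152.1386260986328), (54.528038024902344, 22.885854721069336), 5.710593223571777) red in jig [   0.7 -239.6] angle 1.5795652511426863
```

The lever reads about 1.58, fully open against its stop.

```bash
python3 -c "
from plant import sign_off
print(sign_off())"
```

```text
the job is handed in; nothing more can be done
None
```

The job is handed in: the valve lever is fully open against its stop, then the frame was set flat and home over both dowels (blue to blue) and released, with the arm clear after about 17 s.

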